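# Hold a brass blank through the guard window of a bench polisher

### The job

A bar of polishing compound has been left lying over the window in the polisher's guard plate: lift it off first and set it down, without dropping it, lying in the shallow wooden tray. Then take the wooden hand clamp out of its stand by the handle, lower its brass blank upright through the window until about three quarters of the blank is inside, without wedging it, and finish while still holding it there in the gripper, the clamp not resting on the guard plate. Leave everything else on the bench where it is.

Things in the scene. Friction and masses are not known exactly. Their poses are not given: they have to be found in the camera images.
- polisher: bench polisher, fixed: grey box 180 (x) x 170 mm (y), clear pane in front (-x), soft wheel inside, motor behind it reaching 180 mm behind the centre, 95 mm high; flat steel guard plate on top, 8 mm thick, upper face 110 mm above the bench; origin at the centre of the box's underside, z up
- window (a point): centre of the guard window at the plate's upper face, 110 mm above the bench, 35 mm towards -x from the box's centre. A slot through the plate, 8 mm wide along its x, 26 mm long along its y (the polisher's axes), 2 mm bevel around the upper rim; empty for 80 mm beneath the plate
- clamp: hand clamp upright in the stand, axes along the stand's. Below: flat brass blank 6 (x) x 24 (y) x 48 mm long, last 4 mm 3.5 x 21. Then steel ferrule 18 x 32 x 8 high, then wooden handle 22 (x) x 34 (y), 56 to 103 mm above the origin. About 90 g, same after a half turn. Origin: centre of the blank's lower end, z up; in the stand it is 12 mm above the bench (ferrule rests on the block)
- blank_tip (a point): centre of the lower end of the brass blank (the clamp's origin)
- stand: wooden block 80 mm (x) by 90 mm (y), 60 mm high, fixed, with one upright slot in the middle of its top, 11 mm (x) by 30 mm (y), 52 mm deep, that holds the blank loosely; origin at the centre of the underside
- bar: full bar of polishing compound, 32 mm (x) by 90 mm (y) by 28 mm high, about 160 g, lying flat on the guard plate across the window, at any angle up to 0.6 rad from the window's length; origin at the centre of its underside
- bar_mid (a point): middle of the compound bar, 14 mm above its origin
- tray: shallow open wooden tray 140 mm (x) by 180 mm (y) outside, fixed, walls 5 mm thick, rim 16 mm above the bench, floor 5 mm thick; origin at the centre of the underside. It and the stand stand on the two sides of the polisher, either way round
- solder_pan: bystander: round soldering board on a steel pan, 96 mm across, 28 mm high, on the bench just in front of the robot; origin at the centre of its underside
- stub: bystander: a short worn stub of the same polishing compound, 32 x 38 x 28 mm, on the bench; not the bar to be moved; origin at the centre of its underside
- pliers: bystander: pliers lying on the bench, 150 mm long, 16 mm high; origin at the pivot, on the bench
- jar: bystander: small jar, 60 mm across, 75 mm high; origin at the centre of its underside
- hammer: bystander: hammer lying on the bench near its right edge, about 280 mm long, handle towards the robot's side
- tweezers: bystander: steel tweezers lying on the bench, 130 mm long, 8 mm high
Not all that is in view belongs to the job. Leave any black or blue look-alike of the bar alone.

How it is judged:
By the outcome, as a careful person would: the job done as asked, in the order asked, and still so for the second after the job is handed in, while the arm keeps its last pose, push and grip.
It also fails if it takes over 59 s, if anything falls off the work surface, if the arm or the gripper's body presses on something with over 40 N, if the wrist force passes 120 N, or if a joint passes its speed limit or range.

### The arm

A 6-joint arm with a two-finger parallel gripper is mounted at the origin on the work surface. World frame = base frame: x ahead of the robot, y to its left, z up, the work surface at z = 0. Lengths are in mm, angles in rad, forces in N, time in s.
With the tool pointing down it reaches from about 400 to 925 mm from the base axis. Payload 12.5 kg.
Tool frame: the origin (TCP) lies midway between the tips of the shut fingers; the grasp point (between the pads) lies 19 mm behind it (env.pinch_z is the z of the grasp point in the tool frame, in mm); z points along the fingers, y is the line along which they close (so a half turn about z gives the same grasp; the last joint's range is limited). The gripper opens to 95 mm and grips with 3 to 60 N. Pads are 20 mm wide; open, the fingers measure 119 mm over their backs; the gripper's body (75 mm by 180 mm) begins 59 mm behind the grasp point.
Start: joints at [-1.327, 0.491, 1.559, -0, 1.092, -0.106], TCP at [214.217, -587.161, 214.661] pointing down, gripper open.
Joint ranges: [-3.1, 3.1], [-0.84, 2.19], [0.05, 2.79], [-1.13, 4.28], [0.06, 2.93], [-2.69, 2.69]. Speed limits (rad/s): [2.22, 2.22, 2.79, 3.14, 3.14, 3.14].

### API

Orientations are given as [roll, pitch, yaw] about the fixed x, y, z axes, in that order (R = Rz(yaw) Ry(pitch) Rx(roll)).
In Python, from cell import env, eyes gives the robot as it stands.
- The arm moves only by the shell command python3 -m inch 'ROWS'. ROWS is JSON, a list of rows, each a list of 3 entries, a list of its own where there are three numbers: the shift along the tool's x, y, z in units of 60 mm (1.0 is 60 mm), then the turn about the tool's z in units of 5 degrees (1.0 is 5 degrees), then the closure, from -1 (fully open) to 1 (shut). In form: [[[tx, ty, tz], turn, claw], ...]. A call has exactly 10 rows; each row shifts and turns the commanded pose from where the row before left it, along the tool's axes as they then stand; what a row does not reach is not made up. A row lasts 1/8 s, in which the tool goes at most 62.5 mm and 10.7 degrees, less where a joint would pass 70% of its speed; a pose out of reach is approached as far as the arm can. A call is refused whole if a number of a shift passes 1 or a number of a turn 1, either way. A call with a gripper value outside its range is refused whole. The fingers move at their own pace and stop on an object; the grip force is fixed at half the most. Time passes only in rows, so rows that do not move let the fingers close, or fill a call up. It gives the time, the measured TCP pose, the force, the opening and the grip force at its end, in the units of the state.
- env.state(): the state, without advancing time (a new reading comes with each control period).
- eyes.read_camera(name): name is "scene" or "top" or "wrist"; returns a dict with "pixels" (400x640x3 uint8, red, green, blue), "fx", "fy", "cx", "cy" (pixels), "distortion" ([k1, k2, p1, p2, k3] as OpenCV has them; the pictures are not rectified), "extrinsics" (4x4, takes a point from world to camera coordinates). Camera axes: x right, y down, z forward; pixel columns grow to the right and rows downward; lengths in mm; the calibration is good to about 2 mm. A picture is of the moment at which its call begins. There is no depth.
- env.job_done(): hands the job in; it is judged then, once.
Trained networks look in a picture, given as the dict that the camera call returned (one of the last four; its "shot" number tells which), for a name from the list of things; names that differ only in an ending like _2 or _b are one class to them, and where a whole thing is asked for, a point or a joint stands for the part that bears it (a point fixed in the world has none). Each returns a list of dicts, best first, with "score" (0 to 1); they miss things now and then, are a little off and sometimes report something else, mostly with a low value. They report only what shows in the picture. A call takes as long as a camera call. They do not tell look-alikes from the thing itself.
- eyes.boxes_of(name, picture): "centre" ([row, column] in pixels, amid what is visible of it).
- eyes.cut_out(name, picture): "mask" (400x640 bool, what is visible of it) and "centre" ([row, column] in pixels, amid what is visible of it).
- eyes.spot_point(name, picture): "centre" ([row, column] in pixels: a listed point, or the origin of a listed thing).
The state is a dict: "t": time; "joints": joint angles; "qvel": joint speeds; "tau": joint torques, N m; "eef_pos": TCP position; "tcp_rot": TCP orientation; "ft_force": force on the tool from outside, world axes, zero at the start; "moment": the same for the moment, N m; "opening": opening from 0.0 (shut) to 1.0 (fully open); "grip_force": force on a finger pad.
Only numpy, scipy, OpenCV 4.12 (cv2) and the standard library are available. Lean on these libraries where they do the work, as an engineer would, in place of code of your own. Each camera call takes 0.05 s, during which the arm holds its last target. There are 200 camera calls.

## Working session

There is one attempt and no reset: what is moved stays moved. The work goes in short steps, Python scripts to look and compute and a shell command to move; the robot and the scene stay as the last step left them, time stands still between calls to the robot, and variables do not carry over. Pictures are saved under pics/ and viewed, at most 10 in all, crops included, and the job is handed in when it is done.

```bash
ls; mkdir -p pics; cat > h.py <<'E'
import numpy as np, cv2
from cell import env, eyes
def cam(n):
    p=eyes.read_camera(n); return p
def K(p): return np.array([[p['fx'],0,p['cx']],[0,p['fy'],p['cy']],[0,0,1.]])
def ray(p,rc):
    u=cv2.undistortPoints(np.array([[[rc[1],rc[0]]]],float),K(p),np.array(p['distortion'],float))[0,0]
    E=np.array(p['extrinsics']); R=E[:3,:3]; o=-R.T@E[:3,3]; d=R.T@np.array([u[0],u[1],1]); return o,d/np.linalg.norm(d)
def onz(p,rc,z):
    o,d=ray(p,rc); return o+d*(z-o[2])/d[2]
def proj(p,X):
    E=np.array(p['extrinsics']); X=np.atleast_2d(X).astype(float)
    q,_=cv2.projectPoints(X,cv2.Rodrigues(E[:3,:3])[0],E[:3,3],K(p),np.array(p['distortion'],float)); return q[:,0,::-1]
def save(p,n): cv2.imwrite('pics/'+n,cv2.cvtColor(p['pixels'],cv2.COLOR_RGB2BGR))
E
cat > a.py <<'E'
from h import *
np.set_printoptions(precision=1,suppress=True)
H={'polisher':0,'window':110,'clamp':12,'stand':0,'bar':110,'bar_mid':124,'tray':0,'stub':0,'jar':0,'solder_pan':0,'pliers':0}
s=env.state(); print(s['eef_pos'],s['tcp_rot'],s['opening'],env.pinch_z)
for c in ['top','scene']:
    p=cam(c); save(p,c+'0.png')
    E=np.array(p['extrinsics']);print(c,-E[:3,:3].T@E[:3,3],p['fx'])
    for n,z in H.items():
        print(c,n,[(round(d['score'],2),np.array(d['centre']),onz(p,d['centre'],z)[:2]) for d in eyes.spot_point(n,p)[:3]])
E
python3 a.py
```

```text
pics
[ 214.2 -586.9  214. ] [-3.1 -0.   0.3] 0.995874905441605 -18.8
top [ 506.4  -95.2 1181.8] 376.6021363714424
top polisher []
top window [(0.8, array([181.3, 277. ]), array([614. ,  40.6]))]
top clamp [(0.51, array([262. , 242.8]), array([371.7, 156.5])), (0.49, array([229.9, 399.3]), array([ 475. , -328.6]))]
top stand [(0.95, array([229.3, 398.4]), array([ 476.5, -328.2]))]
top bar [(0.89, array([132.3, 342.2]), array([ 757.3, -145.7])), (0.88, array([219.9, 333.9]), array([ 504.9, -122.9])), (0.73, array([176.2, 274.6]), array([628.7,  47.7]))]
top bar_mid [(0.77, array([219.8, 332. ]), array([ 505.1, -117.3])), (0.72, array([172.4, 344.2]), array([ 639., -151.])), (0.67, array([178.9, 273.8]), array([619.4,  48. ]))]
top tray [(0.56, array([224. , 186.5]), array([487.5, 341.9]))]
top stub [(0.63, array([255.7, 330.6]), array([ 393. , -116.1]))]
top jar [(0.84, array([149.9, 376.3]), array([ 727.1, -259.2]))]
top solder_pan [(0.7, array([266.1, 288.8]), array([359.4,  14.2])), (0.47, array([231.4, 401.8]), array([ 470. , -338.9]))]
top pliers [(0.69, array([155.2, 202.6]), arr
[... 460 characters left out ...]
50.3])), (0.76, array([285.1, 346.7]), array([ 830.6, -191.6])), (0.72, array([218.1, 283.2]), array([ 578.1, -180.2]))]
scene bar_mid [(0.84, array([213.8, 288.2]), array([ 584.4, -167.5])), (0.81, array([245.5, 312. ]), array([ 698.7, -185.6])), (0.75, array([284.4, 347. ]), array([ 834.7, -195.5]))]
scene tray [(0.96, array([132.3, 393.6]), array([487.7, 357.1]))]
scene stub [(0.54, array([191.4, 257.9]), array([ 386.9, -129.2]))]
scene jar [(0.55, array([293.3, 293.7]), array([ 717.4, -266.9]))]
scene solder_pan [(0.86, array([165.1, 289.6]), array([369.7,   9.3]))]
scene pliers [(0.75, array([181.9, 436.9]), array([720.4, 299.9])), (0.29, array([316.6, 183.8]), array([ 582.6, -516.8]))]
```

```bash
python3 -c "
import cv2
a=cv2.imread('pics/top0.png');cv2.imwrite('pics/top0c.png',cv2.resize(a[100:300,150:450],(800,533),interpolation=2))
a=cv2.imread('pics/scene0.png');cv2.imwrite('pics/scene0c.png',cv2.resize(a[90:350,130:480],(800,594),interpolation=2))"
```

```text
(no output)
```

View pics/top0c.png

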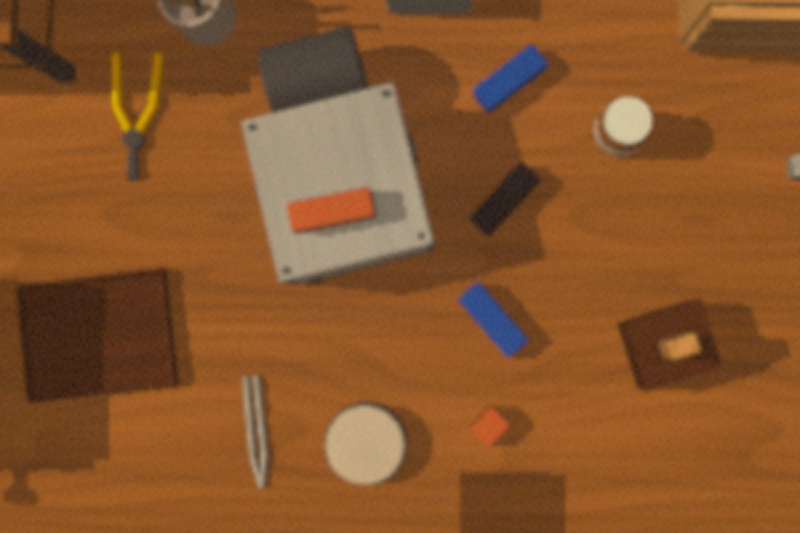

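View pics/scene0c.png

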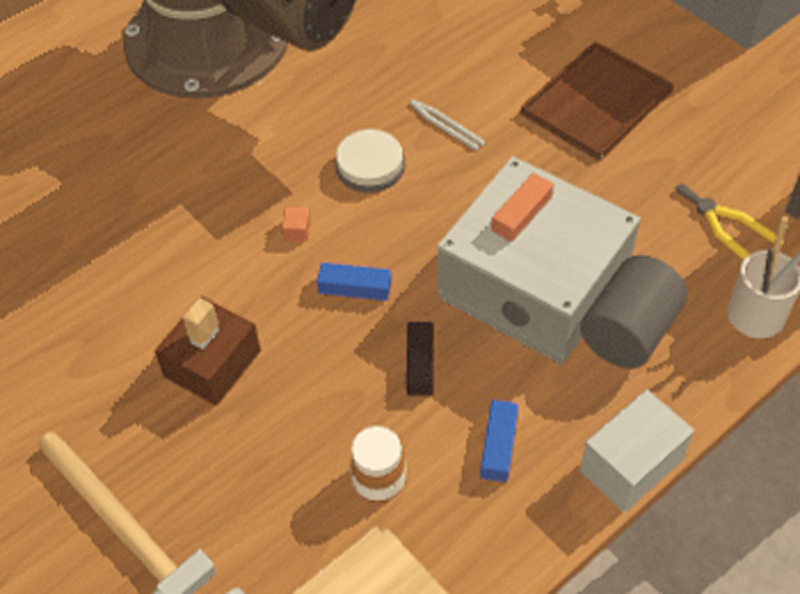

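The red bar lies on the plate (top crop 330,209), with the tray on the left (98,335) and the stand with the clamp on the right (680,345). The blue and black bars are look-alikes, and the stub is at (490,427). Next I'll measure the angles and centres.

```bash
cat > b.py <<'E'
from h import *
np.set_printoptions(precision=3,suppress=True)
def rect(p,m,z):
    c=max(cv2.findContours(m.astype(np.uint8),0,cv2.CHAIN_APPROX_NONE)[0],key=len)[:,0]
    P=np.array([onz(p,(r,q),z)[:2] for q,r in c],np.float32)
    (cx,cy),(w,h),a=cv2.minAreaRect(P)
    if w>h: w,h,a=h,w,a-90   # a: angle of w side (short, x)
    a=(a+90)%180-90
    return np.array([cx,cy,w,h,np.radians(a)])
if __name__=='__main__':
    p=cam('top')
    for n,z in [('bar',138),('polisher',110),('tray',16),('stand',60),('clamp',115),('stub',28)]:
        for d in eyes.cut_out(n,p)[:4]: 
            m=d['mask'];print(n,round(d['score'],2),np.array(d['centre']),p['pixels'][m].mean(0).round(),rect(p,m,z))
    # screws via plate
    s=np.array([(252,127),(387,93),(421,236),(287,270)])/(800/300)+[150,100]
    W=np.array([onz(p,(r,c),110)[:2] for c,r in s]);print(W,W.mean(0))
    print(env.state()['joints'],env.state()['eef_pos'],env.state()['tcp_rot'])
E
python3 b.py
```

```text
bar 0.94 [177.2 273.5] [181.  91.  51.] [618.515  46.047  34.527  88.386   0.211]
bar 0.85 [175.5 342. ] [51. 37. 29.] [ 630.74  -135.482   31.258   79.282    0.851]
bar 0.84 [221.6 332.3] [ 62.  77. 126.] [ 504.431 -122.222   30.939   81.813   -0.823]
bar 0.52 [128.1 336.9] [ 56.  73. 122.] [ 759.487 -138.835   30.981   84.315    0.687]
polisher 0.74 [156. 276.] [143. 128. 107.] [685.411  51.659 175.061 267.479  -1.311]
polisher 0.45 [266.6 287.4] [187. 159. 121.] [373.329  10.55   82.388  84.73   -1.56 ]
tray 0.39 [229.7 405.8] [190. 129.  65.] [ 477.926 -343.991   18.521   34.314    0.004]
tray 0.19 [157.3 275.7] [143. 129. 108.] [699.321  63.064 188.613 288.157  -1.317]
stand 0.77 [226.5 399.1] [89. 50. 26.] [ 478.905 -322.713   79.615   97.654    0.321]
clamp 0.53 [228.3 404.3] [180. 122.  62.] [ 479.412 -323.138   19.764   38.768    0.28 ]
stub 0.68 [258.5 331.5] [186.  88.  41.] [ 383.737 -122.675   31.008   37.681    0.932]
[[711.446 136.547]
 [749.071  -9.811]
 [593.856 -48.172]
 [556.403  95.393]] [652.694  43.489]
[-1.327  0.491  1.559 -0.     1.092 -0.106] [ 214.216 -587.152  214.672] [3.142 0.    0.35 ]
```

```bash
cat > go.py <<'E'
import sys
from h import *
def go(x,y,z,yaw):
    s=env.state(); P=np.array(s['eef_pos']); y0=s['tcp_rot'][2]
    d=np.array([x,y,z])-P
    turn=-np.degrees((yaw-y0+np.pi/2)%np.pi-np.pi/2)/5
    c,si=np.cos(yaw),np.sin(yaw)
    print('pos',P.round(1),'rpy',np.round(s['tcp_rot'],3),'| turn',turn.round(2),'| shift at target yaw', (np.array([c*d[0]+si*d[1],si*d[0]-c*d[1],-d[2]])/60).round(3),'t',s['t'],'open',s['opening'],'grip',s['grip_force'])
if __name__=='__main__': go(*map(float,sys.argv[1:]))
E
python3 -m inch '[[[0,0,-0.2],-1,-0.5],[[0,0,-0.2],-1,-0.5],[[0,0,-0.2],-1,-0.5],[[0,0,-0.2],-1,-0.5],[[0,0,-0.2],-1,-0.5],[[0,0,0],-1,-0.5],[[0,0,0],-1,-0.5],[[0,0,0],-1,-0.5],[[0,0,0],-1,-0.5],[[0,0,0],-1,-0.5]]'
python3 go.py 618.5 46 290 1.782
```

```text
t: 2.8
eef_pos: [214.2, -587.1, 274.7]
tcp_rot: [3.142, 0.0, 1.225]
ft_force: [0.1, 0.3, 0.0]
opening: 0.751
grip_force: 0.0
pos [ 214.2 -587.1  274.7] rpy [3.142 0.    1.225] | turn -6.38 | shift at target yaw [ 8.905  8.801 -0.256] t 2.8 open 0.7506970432796934 grip 0.0
```

```bash
python3 -m inch '[[[0,0,-0.1],-1,-0.5],[[0,0,-0.1],-1,-0.5],[[0,0,-0.06],-1,-0.5],[[0,0,0],-1,-0.5],[[0,0,0],-1,-0.5],[[0,0,0],-1,-0.5],[[0,0,0],-0.38,-0.5],[[0.5,0.5,0],0,-0.5],[[0.6,0.6,0],0,-0.5],[[0.6,0.6,0],0,-0.5]]' >/dev/null
python3 go.py 618.5 46 290 1.782
python3 -m inch '[[[0.65,0.64,0],0,-0.5],[[0.65,0.64,0],0,-0.5],[[0.65,0.64,0],0,-0.5],[[0.65,0.64,0],0,-0.5],[[0.65,0.64,0],0,-0.5],[[0.65,0.64,0],0,-0.5],[[0.65,0.64,0],0,-0.5],[[0.65,0.64,0],0,-0.5],[[0.65,0.64,0],0,-0.5],[[0.65,0.64,0],0,-0.5]]'
python3 go.py 618.5 46 290 1.782
```

```text
pos [ 293.5 -465.   290.2] rpy [3.141 0.    1.778] | turn -0.05 | shift at target yaw [7.192e+00 7.082e+00 4.000e-03] t 4.05 open 0.7465264079952854 grip 0.0
t: 5.3
eef_pos: [588.7, -3.5, 290.4]
tcp_rot: [3.141, 0.0, 1.778]
ft_force: [0.1, -0.2, 0.2]
opening: 0.752
grip_force: 0.0
pos [588.7  -3.5 290.4] rpy [3.141 0.    1.778] | turn -0.04 | shift at target yaw [0.703 0.659 0.006] t 5.3 open 0.7517908563088628 grip 0.0
```

```bash
cat > w.py <<'E'
from b import *; import sys
p=cam('wrist'); save(p,sys.argv[1])
E=np.array(p['extrinsics']);print(-E[:3,:3].T@E[:3,3],E[2,:3])
for n,z in [('bar',138),('polisher',110)]:
    for d in eyes.cut_out(n,p)[:2]: print(n,d['score'],rect(p,d['mask'],z))
for n,z in [('bar',110),('bar_mid',124),('window',110),('polisher',0)]:
    for d in eyes.spot_point(n,p)[:2]: print(n,d['score'],d['centre'],onz(p,d['centre'],z))
E
python3 w.py w1.png
```

```text
[571.647  74.289 459.075] [ 0.057 -0.273 -0.96 ]
bar 0.97 [619.574  48.039  33.748  88.515   0.194]
bar 0.93 [523.963 -70.477  28.277  72.731  -0.858]
polisher 0.94 [682.044  55.046 171.296 238.936  -1.318]
bar 0.77 [140.2, 353.7] [615.629  45.826 110.   ]
bar 0.76 [271.0, 422.5] [734.284 -90.008 110.   ]
bar_mid 0.86 [255.2, 337.6] [626.393 -83.951 124.   ]
bar_mid 0.81 [143.9, 358.7] [619.835  44.335 124.   ]
window 0.9 [146.8, 354.7] [618.349  39.162 110.   ]
polisher 0.56 [136.6, 372.7] [654.587  47.254   0.   ]
```

View pics/w1.png

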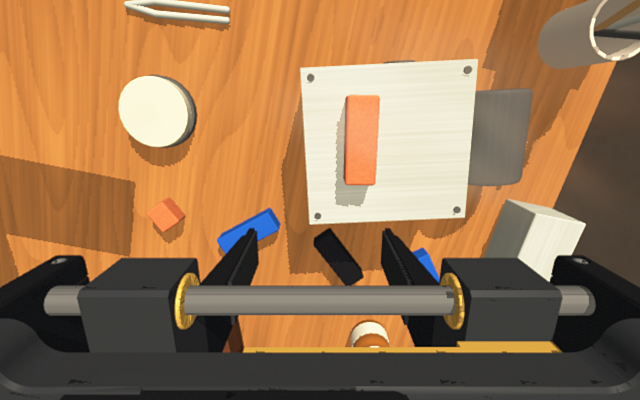

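The wrist view shows the bar at pixels (345–380, 95–185) and the plate screws at its four corners. The bar's centre is about (619, 47) with yaw 0.20, so I'll descend and grip it.

```bash
python3 go.py 619 46.8 113 1.778
python3 -m inch '[[[0.36,0.33,0],0,-0.5],[[0.36,0.33,0],0,-0.5],[[0,0,0.45],0,-0.5],[[0,0,0.45],0,-0.5],[[0,0,0.45],0,-0.5],[[0,0,0.45],0,-0.5],[[0,0,0.45],0,-0.5],[[0,0,0.3],0,-0.5],[[0,0,0.2],0,-0.5],[[0,0,0],0,-0.5]]'
python3 go.py 619 46.8 113 1.778
```

```text
pos [587.5  -6.1 290.3] rpy [-3.142  0.     1.778] | turn -0.0 | shift at target yaw [0.755 0.695 2.956] t 5.65 open 0.7482070909258579 grip 0.0
t: 6.9
eef_pos: [617.4, 44.5, 124.9]
tcp_rot: [-3.141, -0.0, 1.778]
ft_force: [0.6, 0.6, -0.2]
opening: 0.749
grip_force: 0.0
pos [617.4  44.5 124.9] rpy [-3.141 -0.     1.778] | turn 0.0 | shift at target yaw [0.031 0.033 0.198] t 6.9 open 0.7487924400610255 grip 0.0
```

Next: down 11 mm, close, lift.

```bash
python3 -m inch '[[[0.03,0.03,0.1],0,-0.5],[[0,0,0.09],0,-0.5],[[0,0,0],0,-0.5],[[0,0,0],0,1],[[0,0,0],0,1],[[0,0,0],0,1],[[0,0,0],0,1],[[0,0,0],0,1],[[0,0,0],0,1],[[0,0,0],0,1]]'
python3 go.py 619 46.8 113 1.778
```

```text
t: 8.15
eef_pos: [619.2, 47.3, 113.9]
tcp_rot: [3.141, 0.0, 1.779]
ft_force: [1.3, 0.1, -0.1]
opening: 0.334
grip_force: 30.0
pos [619.2  47.3 113.9] rpy [3.141 0.    1.779] | turn 0.01 | shift at target yaw [-0.008 -0.005  0.015] t 8.15 open 0.333688519983137 grip 30.00013142824173
```

```bash
python3 -m inch '[[[0,0,-0.2],0,1],[[0,0,-0.4],0,1],[[0,0,-0.5],0,1],[[0,0,-0.3],0,1],[[0,0,0],0,1],[[0,0,0],0,1],[[0,0,0],0,1],[[0,0,0],0,1],[[0,0,0],0,1],[[0,0,0],0,1]]'
python3 - <<'E'
from b import *
from go import go
p=cam('top'); save(p,'top1.png')
s=np.array([(18,287),(163,270),(178,385),(30,402)])/(800/300)+[150,100]
W=np.array([onz(p,(r,c),16)[:2] for c,r in s]);print(W,W.mean(0))
for n,z in [('tray',16),('bar',216)]:
  for d in eyes.cut_out(n,p)[:1]: print(n,d['score'],rect(p,d['mask'],z))
go(488,343,70,1.778); go(488,343,70,1.668)
w=cam('wrist'); save(w,'w2.png')
for d in eyes.spot_point('window',w)[:2]: print(d['score'],d['centre'],onz(w,d['centre'],110))
E
```

```text
t: 9.4
eef_pos: [619.1, 47.3, 197.7]
tcp_rot: [-3.141, 0.0, 1.779]
ft_force: [-1.3, 0.7, -2.2]
opening: 0.334
grip_force: 30.0
[[538.256 434.072]
 [559.739 258.908]
 [425.544 238.275]
 [402.815 415.774]] [481.588 336.757]
tray 0.85 [481.456 357.278 135.509 146.449   0.13 ]
bar 0.71 [ 505.749 -120.906   28.072   76.266   -0.855]
pos [619.1  47.3 197.8] rpy [3.142 0.    1.779] | turn 0.01 | shift at target yaw [ 5.272 -1.124  2.13 ] t 9.55 open 0.33572500006380795 grip 29.99987483024597
pos [619.1  47.3 197.8] rpy [3.142 0.    1.779] | turn 1.27 | shift at target yaw [ 5.116 -1.696  2.13 ] t 9.55 open 0.33572500006380795 grip 29.99987483024597
```

View pics/w2.png

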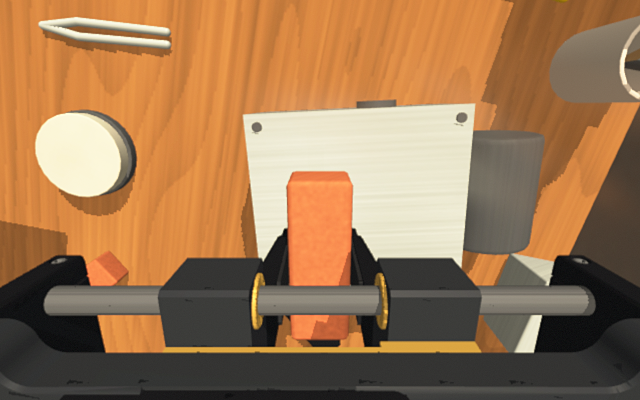

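The bar is held between the pads (pixels 288–352, 170–340). Now carrying it to the tray.

```bash
python3 -m inch '[[[0.4,-0.1,0],0,1],[[0.6,-0.14,0],0,1],[[0.7,-0.17,0],0,1],[[0.7,-0.17,0],0,1],[[0.7,-0.17,0],0,1],[[0.7,-0.17,0],0,1],[[0.6,-0.14,0],0,1],[[0.5,-0.12,0],0,1],[[0.31,-0.06,0],0,1],[[0,0,0],1,1]]'
python3 go.py 482 338 30 1.69
```

```text
t: 10.9
eef_pos: [480.6, 339.2, 197.8]
tcp_rot: [-3.142, 0.0, 1.692]
ft_force: [-0.4, -0.3, -1.1]
opening: 0.332
grip_force: 30.0
pos [480.6 339.2 197.8] rpy [-3.142  0.     1.692] | turn 0.03 | shift at target yaw [-0.022  0.021  2.796] t 10.9 open 0.3318366686257989 grip 29.99779611825943
```

```bash
python3 -m inch '[[[0,0,0.4],0,1],[[0,0,0.5],0,1],[[0,0,0.5],0,1],[[0,0,0.5],0,1],[[0,0,0.4],0,1],[[0,0,0.3],0,1],[[0,0,0.2],0,1],[[0,0,0.1],0,1],[[0,0,0],0,1],[[0,0,0],0,1]]'
python3 go.py 482 338 8.9 1.69
```

```text
t: 12.15
eef_pos: [481.9, 337.9, 24.4]
tcp_rot: [3.141, -0.0, 1.692]
ft_force: [-0.8, 0.3, -1.1]
opening: 0.337
grip_force: 30.0
pos [481.9 337.9  24.4] rpy [ 3.141 -0.     1.692] | turn 0.02 | shift at target yaw [0.001 0.002 0.258] t 12.15 open 0.3374230609808985 grip 29.99975860118866
```

```bash
python3 -m inch '[[[0,0,0.1],0,1],[[0,0,0.08],0,1],[[0,0,0.04],0,1],[[0,0,0.02],0,1],[[0,0,0.01],0,1],[[0,0,0.01],0,1],[[0,0,0],0,1],[[0,0,0],0,1],[[0,0,0],0,1],[[0,0,0],0,1]]'
```

```text
t: 13.4
eef_pos: [481.6, 337.8, 8.9]
tcp_rot: [3.141, -0.0, 1.692]
ft_force: [-2.4, -1.4, 6.3]
opening: 0.335
grip_force: 30.0
```

```bash
python3 -m inch '[[[0,0,0],0,0.1],[[0,0,0],0,0.1],[[0,0,0],0,0.1],[[0,0,-0.3],0,0.1],[[0,0,-0.5],0,0],[[0,0,-0.8],0,-0.3],[[0,0,-0.8],0,-0.3],[[0,0,-0.8],0,-0.3],[[0,0,-0.8],0,-0.3],[[0,0,-0.4],0,-0.3]]'
python3 - <<'E'
from b import *
from go import go
p=cam('top'); save(p,'top2.png')
for d in eyes.cut_out('bar',p)[:4]: print(d['score'],d['centre'],rect(p,d['mask'],33),p['pixels'][d['mask']].mean(0).round())
go(580,-20,270,1.82)
E
```

```text
t: 14.65
eef_pos: [481.7, 337.9, 276.4]
tcp_rot: [3.137, -0.002, 1.692]
ft_force: [1.0, -0.4, -0.4]
opening: 0.648
grip_force: 0.0
0.87 [128.7, 337.7] [ 784.671 -144.256   32.481   91.229    0.658] [ 54.  75. 127.]
0.71 [219.7, 332.8] [ 505.538 -124.874   31.249   88.395   -0.845] [ 54.  69. 114.]
0.66 [175.7, 342.9] [ 643.029 -138.725   33.932   90.308    0.871] [53. 38. 30.]
0.55 [224.1, 185.4] [482.188 331.353  32.732  90.603   0.119] [177.  82.  39.]
pos [482.  338.1 276.1] rpy [ 3.136 -0.002  1.692] | turn -1.47 | shift at target yaw [-6.186  0.11   0.102] t 14.75 open 0.6463390981902373 grip 0.0
```

The bar lies flat in the tray. I'll go to the viewpoint over the window.

```bash
python3 -m inch '[[[0,0,0],-1,-0.3],[[-0.3,0,0],-0.47,-0.3],[[-0.8,0.01,0],0,-0.3],[[-0.9,0.02,0],0,-0.3],[[-0.9,0.02,0],0,-0.3],[[-0.9,0.02,0],0,-0.3],[[-0.9,0.02,0],0,-0.3],[[-0.9,0.02,0],0,-0.3],[[-0.6,0,0],0,-0.3],[[0,0,0],0,-0.3]]' | head -3
cat > win.py <<'E'
from b import *; import sys
p=cam('wrist'); save(p,sys.argv[1])
for k in range(2):
  for n,z in [('window',110),('polisher',0)]:
    for d in eyes.spot_point(n,p)[:1]: print(n,d['score'],d['centre'],onz(p,d['centre'],z))
q=proj(p,[(619,36,110)])[0]; r,c=np.round(q).astype(int); print('expected',q)
# dark slot blob in bright plate near expectation
g=cv2.cvtColor(p['pixels'],cv2.COLOR_RGB2GRAY); a,b=max(r-40,0),max(c-40,0)
cr=g[a:r+40,b:c+40]; t,m=cv2.threshold(cr,0,255,cv2.THRESH_BINARY_INV+cv2.THRESH_OTSU)
n,l,st,ce=cv2.connectedComponentsWithStats(m)
for i in range(1,n):
    if st[i,4]>30:
        M=np.zeros(g.shape,bool); M[a:r+40,b:c+40]=l==i; print(t,st[i],ce[i]+[b,a],rect(p,M,110))
cv2.imwrite('pics/c_'+sys.argv[1],cv2.resize(cv2.cvtColor(p['pixels'][max(r-90,0):r+90,max(c-120,0):c+120],cv2.COLOR_RGB2BGR),None,fx=3,fy=3,interpolation=cv2.INTER_CUBIC))
E
python3 win.py w3.png
```

```text
t: 16.0
eef_pos: [579.0, -23.3, 271.3]
tcp_rot: [-3.14, -0.0, 1.817]
window 0.78 [132.7, 374.5] [619.594  40.935 110.   ]
polisher 0.56 [129.1, 383.2] [649.681  44.05    0.   ]
window 0.78 [132.7, 374.5] [619.594  40.935 110.   ]
polisher 0.56 [129.1, 383.2] [649.681  44.05    0.   ]
expected [137.348 372.534]
200.0 [ 36  25  11  27 230] [373.439 134.661] [619.223  38.365   9.272  26.228   0.212]
```

View pics/c_w3.png

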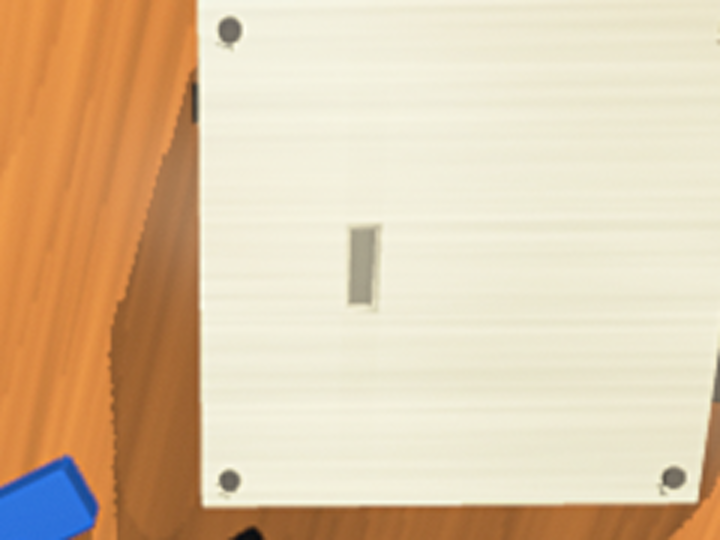

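The slot is clearly visible, at crop (348–380, 225–308), about (619, 38) in the world. Now I'll get the plate yaw and the route to the clamp.

```bash
python3 - <<'E'
from b import *
from go import go
p=cam('wrist'); r,c=137,373
L=np.array([(229,30),(229,481),(673,478)])/3+[c-120,r-90]
W=np.array([onz(p,(y,x),110)[:2] for x,y in L]); print(W)
a=W[0]-W[1]; b=W[2]-W[1]; print('yaw',np.arctan2(-a[0],a[1]),np.arctan2(b[1],b[0]),np.linalg.norm(a),np.linalg.norm(b),'centre',(W[0]+W[2])/2)
Cn=(W[0]+W[2])/2
print('slot corners', [onz(p,(y/3+r-90,x/3+c-120),110)[:2] for x,y in [(348,225),(381,225),(378,309),(348,305)]])
t=cam('top'); 
for n,z in [('stand',60),('clamp',115)]:
  for d in eyes.cut_out(n,t)[:1]: print(n,d['score'],rect(t,d['mask'],z))
go(479,-323,270,1.86); go(500,-300,250,1.86)
E
```

```text
[[556.957 101.527]
 [595.409 -44.005]
 [750.432  -3.308]]
yaw 0.25830661900099616 0.25672955416186544 150.52661692795087 160.2767575059405 centre [653.695  49.11 ]
slot corners [array([611.037,  53.009]), array([621.757,  55.74 ]), array([629.139,  28.618]), array([618.762,  27.386])]
stand 0.96 [ 479.437 -322.982   79.433   98.627    0.309]
pos [579.  -20.6 272.3] rpy [3.141 0.    1.821] | turn -0.44 | shift at target yaw [-4.356 -3.036  0.038] t 16.45 open 0.6515651758599769 grip 0.0
pos [579.  -20.6 272.3] rpy [3.141 0.    1.821] | turn -0.44 | shift at target yaw [-4.088 -2.591  0.372] t 16.45 open 0.6515651758599769 grip 0.0
```

```bash
python3 -m inch '[[[0,0,0],-0.44,-0.3],[[-0.5,-0.28,0],0,-0.3],[[-0.75,-0.43,0],0,-0.3],[[-0.8,-0.46,0],0,-0.3],[[-0.8,-0.46,0],0,-0.3],[[-0.8,-0.46,0],0,-0.3],[[-0.8,-0.46,0],0,-0.3],[[-0.6,-0.35,0],0,-0.3],[[-0.3,-0.17,0],0,-0.3],[[0,0,0],0,-0.3]]' | head -3
cat > cl.py <<'E'
from b import *
p=cam('wrist'); save(p,'w4.png'); t=cam('top'); save(t,'top3.png')
for q,nm in [(p,'wrist'),(t,'top')]:
  for n,z in [('stand',60),('clamp',115)]:
    for d in eyes.cut_out(n,q)[:1]: print(nm,n,d['score'],d['centre'],rect(q,d['mask'],z))
  for n,z in [('clamp',12),('stand',0),('window',110)]:
    for d in eyes.spot_point(n,q)[:2]: print(nm,n,d['score'],d['centre'],onz(q,d['centre'],z))
q=proj(p,[(479,-323,90)])[0]; r,c=np.round(q).astype(int); print(r,c)
cv2.imwrite('pics/w4c.png',cv2.resize(cv2.cvtColor(p['pixels'][max(r-90,0):r+90,max(c-120,0):c+120],cv2.COLOR_RGB2BGR),None,fx=3,fy=3,interpolation=cv2.INTER_CUBIC))
# slot in top
r,c=np.round(proj(t,[(619,38,110)])[0]).astype(int)
g=cv2.cvtColor(t['pixels'],cv2.COLOR_RGB2GRAY)[r-14:r+15,c-14:c+15]; print(r,c);w=np.clip(np.median(g)-30-g.astype(float),0,None)
yy,xx=np.mgrid[r-14:r+15,c-14:c+15]; cen=((yy*w).sum()/w.sum(),(xx*w).sum()/w.sum()); print('top slot',cen,onz(t,cen,110))
print(env.state()['eef_pos'],env.state()['tcp_rot'])
E
python3 cl.py
```

```text
t: 17.7
eef_pos: [493.5, -381.6, 271.9]
tcp_rot: [-3.141, -0.0, 1.857]
wrist stand 0.86 [114.2, 324.5] [ 478.575 -326.538   79.339   89.529    0.312]
wrist clamp 0.78 [130.1, 322.0] [ 479.071 -325.854   20.723   33.994    0.323]
wrist clamp 0.67 [122.1, 317.7] [ 474.575 -326.793   12.   ]
wrist stand 0.62 [125.9, 321.2] [ 480.599 -330.843    0.   ]
top stand 0.81 [223.8, 400.9] [ 478.412 -324.627   81.36    99.734    0.306]
top clamp 0.49 [229.9, 403.2] [ 478.14  -322.903   23.63    41.509    0.28 ]
top clamp 0.63 [229.3, 399.0] [ 476.82  -327.667   12.   ]
top stand 0.6 [228.6, 398.0] [ 478.691 -326.906    0.   ]
top window 0.68 [180.9, 277.9] [615.177  37.987 110.   ]
124 322
180 278
top slot (np.float64(179.33116883116884), np.float64(278.2224025974026)) [619.699  37.127 110.   ]
[ 493.708 -381.136  272.275] [-3.142  0.     1.859]
```

View pics/w4c.png

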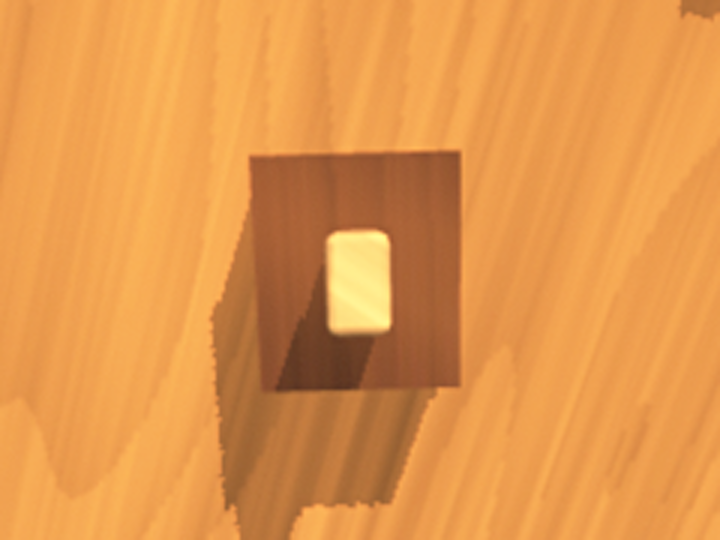

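The handle sits centred on the stand, at crop (327–390, 230–335), about (479, −326) with yaw 0.31. I'll go over it and down.

```bash
python3 go.py 479 -325.8 75 1.88
python3 -m inch '[[[0.3,0.02,0],-0.24,-0.3],[[0.4,0.02,0],0,-0.3],[[0.23,0,0.2],0,-0.3],[[0,0,0.5],0,-0.3],[[0,0,0.6],0,-0.3],[[0,0,0.6],0,-0.3],[[0,0,0.5],0,-0.3],[[0,0,0.3],0,-0.3],[[0,0,0],0,-0.3],[[0,0,0],0,-0.3]]' | head -3
python3 go.py 479 -325.8 75 1.88
```

```text
pos [ 493.7 -381.1  272.3] rpy [-3.142  0.     1.859] | turn -0.24 | shift at target yaw [0.953 0.047 3.288] t 18.3 open 0.6469877185866165 grip 0.0
t: 19.55
eef_pos: [479.5, -327.1, 111.2]
tcp_rot: [3.141, 0.001, 1.88]
pos [ 479.5 -327.1  111.2] rpy [3.141e+00 1.000e-03 1.880e+00] | turn 0.0 | shift at target yaw [ 0.024 -0.002  0.603] t 19.55 open 0.649915515259502 grip 0.0
```

```bash
python3 -m inch '[[[0.02,0,0.3],0,-0.3],[[0,0,0.2],0,-0.3],[[0,0,0.1],0,-0.3],[[0,0,0],0,-0.3],[[0,0,0],0,1],[[0,0,0],0,1],[[0,0,0],0,1],[[0,0,0],0,1],[[0,0,0],0,1],[[0,0,0],0,1]]'
```

```text
t: 20.8
eef_pos: [479.0, -326.2, 74.3]
tcp_rot: [3.142, 0.0, 1.88]
ft_force: [1.0, 0.5, 2.2]
opening: 0.23
grip_force: 30.0
```

```bash
python3 -m inch '[[[0,0,-0.1],0,1],[[0,0,-0.25],0,1],[[0,0,-0.4],0,1],[[0,0,-0.5],0,1],[[0,0,-0.5],0,1],[[0,0,-0.5],0,1],[[0,0,-0.35],0,1],[[0,0,-0.1],0,1],[[0,0,0],0.6,1],[[0,0,0],0,1]]'
python3 go.py 619.5 39 226 1.828;python3 go.py 595 -60 226 1.828
```

```text
t: 22.05
eef_pos: [478.7, -326.0, 236.0]
tcp_rot: [-3.141, -0.0, 1.827]
ft_force: [0.1, -0.2, -0.9]
opening: 0.229
grip_force: 30.0
pos [ 478.7 -326.   236. ] rpy [-3.141 -0.     1.827] | turn -0.01 | shift at target yaw [5.287 3.817 0.167] t 22.05 open 0.22947675549630175 grip 29.99310940504074
pos [ 478.7 -326.   236. ] rpy [-3.141 -0.     1.827] | turn -0.01 | shift at target yaw [3.795 3.002 0.167] t 22.05 open 0.22947675549630175 grip 29.99310940504074
```

```bash
python3 -m inch '[[[0.3,0.26,0],0,1],[[0.5,0.43,0],0,1],[[0.65,0.56,0],0,1],[[0.7,0.6,0],0,1],[[0.7,0.6,0],0,1],[[0.65,0.56,0],0,1],[[0.5,0.43,0.1],0,1],[[0.3,0.26,0.2],0,1],[[0.15,0.12,0.2],0,1],[[0,0,0],0,1]]' | head -3
python3 win.py w5.png; python3 go.py 619.5 39 226 1.828
```

```text
t: 23.3
eef_pos: [632.4, -10.0, 204.7]
tcp_rot: [-3.139, -0.001, 1.828]
window 0.66 [144.1, 318.4] [618.474  36.816 110.   ]
polisher 0.88 [134.2, 347.1] [650.157  43.506   0.   ]
window 0.66 [144.1, 318.4] [618.474  36.816 110.   ]
polisher 0.88 [134.2, 347.1] [650.157  43.506   0.   ]
expected [145.237 318.771]
189.0 [ 36  21  12  33 379] [320.412 141.781] [619.786  38.731   9.046  25.87    0.252]
pos [632.9 -10.8 206.7] rpy [3.141 0.    1.826] | turn -0.02 | shift at target yaw [ 0.859 -0.005 -0.321] t 23.55 open 0.2294718311204472 grip 29.99269813299179
```

View pics/w5.png

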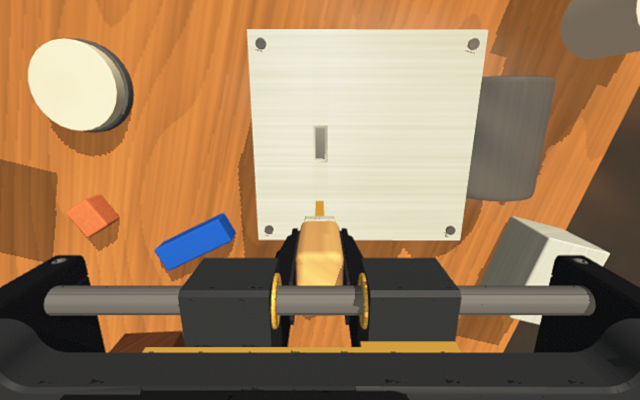

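The wrist view shows the brass tip at (319, 201–215) and the slot at (320, 142), so I can compare tip and slot in one picture.

```bash
cat > tip.py <<'E'
from b import *; import sys
p=cam('wrist'); s=env.state(); P=np.array(s['eef_pos']); y=s['tcp_rot'][2]; print(P,s['tcp_rot'],s['ft_force'])
tx=np.array([np.cos(y),np.sin(y),0]); ty=np.array([np.sin(y),-np.cos(y),0]); T=P-[0,0,62.6]
print('pred tip edge (far, -y/+y)',proj(p,[T+10.5*tx-1.75*ty,T+10.5*tx+1.75*ty]).round(1).tolist(),'shoulder',proj(p,[T+12*tx-3*ty+[0,0,4],T+12*tx+3*ty+[0,0,4]]).round(1).tolist(),'ferrule foot',proj(p,[T+16*tx-9*ty+[0,0,48],T+16*tx+9*ty+[0,0,48]]).round(1).tolist(),)
for n in ['blank_tip','clamp']:
    for d in eyes.spot_point(n,p)[:1]: print(n,d['score'],d['centre'],'pred',proj(p,[T])[0])
r,c=np.round(proj(p,[T+10.5*tx])[0]).astype(int)
g=p['pixels'][r-16:r+26,c-20:c+21]
cv2.imwrite('pics/'+sys.argv[1],cv2.resize(cv2.cvtColor(p['pixels'][r-70:r+35,c-50:c+50],cv2.COLOR_RGB2BGR),None,fx=5,fy=5,interpolation=cv2.INTER_CUBIC)); print('crop origin',r-70,c-50)
g=cv2.cvtColor(p['pixels'],cv2.COLOR_RGB2GRAY); r,c=np.round(proj(p,[(619.7,38.7,110)])[0]).astype(int)
k=g[r-30:r+30,c-30:c+30]; m=(k<(np.median(k)-25)).astype(np.uint8); n,l,st,ce=cv2.connectedComponentsWithStats(m)
i=1+np.argmax(st[1:,4]); M=np.zeros(g.shape,bool); M[r-30:r+30,c-30:c+30]=l==i; R=rect(p,M,110); print('slot',st[i]+[c-30,r-30,0,0,0],R); print('slot proj width cols',ce[i]+[c-30,r-30])
E
python3 tip.py w6c.png
```

```text
[632.925 -10.628 206.76 ] [3.141 0.    1.826] [ 0.272  0.053 -0.086]
pred tip edge (far, -y/+y) [[200.1, 317.8], [200.1, 322.5]] shoulder [[199.7, 316.1], [199.7, 324.2]] ferrule foot [[214.1, 305.5], [214.1, 335.3]]
blank_tip 0.71 [213.0, 320.3] pred [213.265 320.162]
clamp 0.69 [215.2, 316.7] pred [213.265 320.162]
crop origin 130 270
slot [313 124  14  38 445] [620.131  37.062  10.525  30.167   0.26 ]
slot proj width cols [320.103 140.951]
```

View pics/w6c.png

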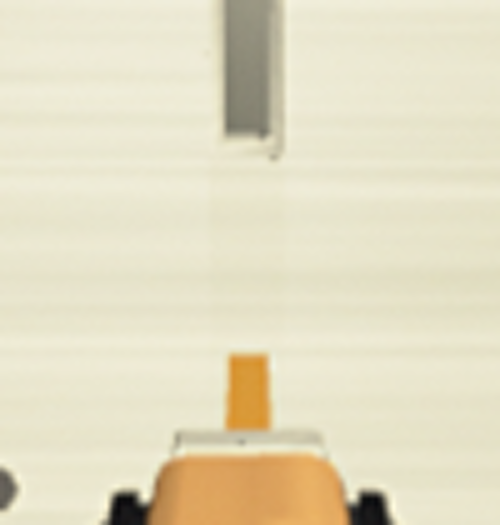

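```bash
python3 -m inch '[[[0.1,0,0],0,1],[[0.2,0,0],0,1],[[0.25,-0.01,0],0,1],[[0.2,0,0],0,1],[[0.09,0,0.1],0,1],[[0,0,0.15],0,1],[[0,0,0.15],0,1],[[0,0,0.05],0,1],[[0,0,0],0,1],[[0,0,0],0,1]]' | head -3
python3 tip.py w7c.png; python3 go.py 619.5 37.8 175 1.828
```

```text
t: 24.95
eef_pos: [619.8, 38.6, 179.4]
tcp_rot: [3.141, 0.0, 1.827]
[619.753  38.669 179.497] [3.141 0.    1.827] [ 0.044 -0.13  -1.687]
pred tip edge (far, -y/+y) [[200.2, 317.8], [200.2, 322.4]] shoulder [[199.9, 316.1], [199.8, 324.2]] ferrule foot [[214.3, 305.4], [214.3, 335.2]]
blank_tip 0.58 [210.3, 318.8] pred [213.447 320.119]
clamp 0.81 [215.1, 320.4] pred [213.447 320.119]
crop origin 130 270
slot [290 221  60  20 997] [623.551  22.286  16.26   47.462  -1.316]
slot proj width cols [319.284 231.685]
pos [619.7  38.8 179.5] rpy [3.141 0.    1.827] | turn -0.01 | shift at target yaw [-0.015 -0.007  0.074] t 25.1 open 0.22955786727881572 grip 29.99273121356964
```

View pics/w7c.png

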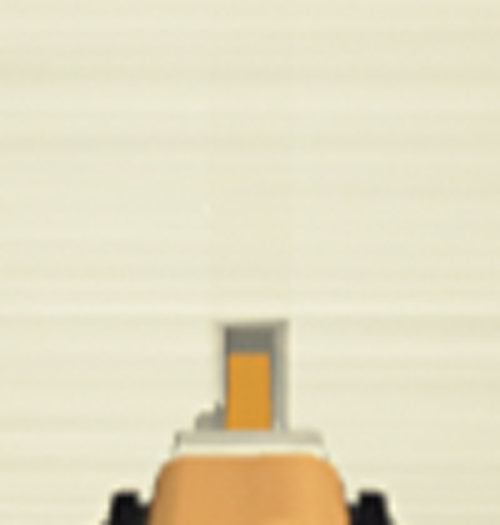

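```bash
python3 - <<'E'
from b import *
p=cam('wrist'); s=env.state(); P=np.array(s['eef_pos']); y=s['tcp_rot'][2]
tx=np.array([np.cos(y),np.sin(y),0]); ty=np.array([np.sin(y),-np.cos(y),0])
for nm,row,a,b,z in [('rim',322,218,288,110),('slot dark top z108',327,224,274,108),('tip edge z117',353,229,269,117),('shoulder z121',353,228,270,121),('ferrule',432,176,323,165)]:
    v=[onz(p,(130+row/5,270+c/5),z)-P for c in (a,b)]
    print(nm,'tx',(v[0]@tx).round(2),'ty',[round(q@ty,2) for q in v])
g=p['pixels'][190:212,308:332].mean(2).astype(int); print(g)
E
```

```text
rim tx 13.1 ty [np.float64(-4.95), np.float64(5.85)]
slot dark top z108 tx 11.73 ty [np.float64(-4.06), np.float64(3.73)]
tip edge z117 tx 10.21 ty [np.float64(-3.2), np.float64(2.83)]
shoulder z121 tx 11.41 ty [np.float64(-3.3), np.float64(2.91)]
ferrule tx 14.64 ty [np.float64(-9.12), np.float64(8.68)]
[[228 227 227 225 224 223 223 225 224 225 225 225 225 224 225 225 224 224
  224 225 227 226 227 226]
 [230 230 229 229 227 227 228 228 227 227 227 228 227 228 229 228 228 227
  228 227 230 230 230 230]
 [229 230 229 228 227 227 227 228 227 228 229 228 228 228 228 228 228 228
  227 227 228 228 229 227]
 [224 224 223 221 219 216 216 217 216 216 214 214 214 212 213 211 210 207
  205 211 223 223 223 223]
 [221 221 221 218 209 198 195 193 190 188 184 183 180 177 175 174 172 170
  168 184 221 221 220 220]
 [221 221 222 218 209 192 173 143 144 150 146 145 145 142 142 141 144 156
  155 178 223 223 221 220]
 [223 224 224 220 212 197 170 113 115 122 123 123 123 123 121 120 132 157
  157 181 225 224 222 221]
 [225 225 224 223 213 199 175 111 113 117 117 119 117 118 117 116 131 160
  162 182 226
[... 728 characters left out ...]
24 224 222 215 201 174 126 137 142 141 141 139 140 140 138 134 154
  166 194 225 225 223 223]
 [222 221 222 221 215 202 176 126 138 141 141 140 140 140 140 138 134 157
  164 191 223 223 221 221]
 [221 222 222 221 216 205 179 126 138 141 141 140 140 142 141 136 135 159
  166 192 223 222 220 219]
 [223 223 223 223 219 208 182 128 139 140 140 140 139 141 139 137 136 160
  168 194 224 224 222 221]
 [225 224 225 225 220 209 184 129 138 141 141 142 139 141 140 138 137 164
  168 195 225 225 224 224]
 [225 225 226 227 215 182 182 131 138 142 141 141 141 141 141 138 139 164
  170 196 225 225 224 224]
 [226 226 227 229 210 148 150 129 139 142 141 141 141 140 141 138 141 164
  170 196 226 225 224 223]]
```

Tip and slot line up to within 0.5 mm. I'll nudge −0.3 mm in tool x and lower gently.

```bash
python3 -m inch '[[[-0.005,0,0],0,1],[[0,0,0.03],0,1],[[0,0,0.03],0,1],[[0,0,0.03],0,1],[[0,0,0.04],0,1],[[0,0,0.04],0,1],[[0,0,0.04],0,1],[[0,0,0.04],0,1],[[0,0,0],0,1],[[0,0,0],0,1]]'; python3 -c "
from cell import env;s=env.state();print(s['moment'],s['eef_pos'],s['ft_force'])"
```

```text
t: 26.4
eef_pos: [619.7, 38.5, 164.3]
tcp_rot: [3.141, 0.0, 1.827]
ft_force: [0.3, -0.5, -0.8]
opening: 0.231
grip_force: 30.0
[-0.03668299 -0.12444606 -0.00230432] [619.73032914  38.4963344  164.27971856] [ 0.26403768 -0.45269785 -0.79720252]
```

```bash
python3 -m inch '[[[0,0,0.05],0,1],[[0,0,0.06],0,1],[[0,0,0.06],0,1],[[0,0,0.06],0,1],[[0,0,0.06],0,1],[[0,0,0.06],0,1],[[0,0,0.06],0,1],[[0,0,0.05],0,1],[[0,0,0.01],0,1],[[0,0,0],0,1]]'; python3 - <<'E'
from h import *
s=env.state();print(s['moment'],s['eef_pos'],s['ft_force'])
p=cam('wrist');a=cv2.cvtColor(p['pixels'],cv2.COLOR_RGB2BGR)[150:330,220:420]
b=cv2.cvtColor(cam('scene')['pixels'],cv2.COLOR_RGB2BGR)[110:290,280:480]
cv2.imwrite('pics/fin.png',cv2.resize(np.hstack([a,b]),(800,360),interpolation=2))
E
```

```text
t: 27.65
eef_pos: [619.7, 38.5, 136.0]
tcp_rot: [3.142, 0.0, 1.827]
ft_force: [0.6, 0.2, -1.3]
opening: 0.232
grip_force: 30.0
[ 0.01847768 -0.17692504  0.01464947] [619.69891539  38.47440907 136.0437907 ] [ 0.60515204  0.1952152  -1.29874649]
```

View pics/fin.png

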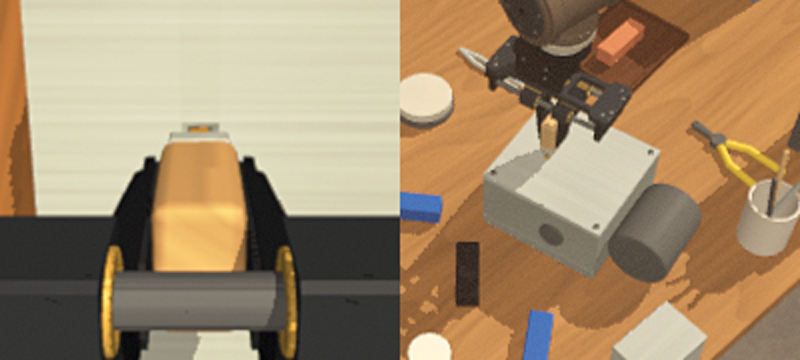

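The blank is in the slot at about 36 of 48 mm, the contact force is near zero, the ferrule is above the plate and the bar is in the tray. I'll hand in the job.

```bash
python3 -c "
from cell import env; print(env.job_done())"
```

```text
the job is handed in; nothing more can be done
None
```

I handed the job in at about 28 s: the bar is lying in the tray, and the gripper still holds the clamp with its blank about 36 of 48 mm through the window, at near-zero contact force and clear of the plate; no verdict was shown.

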